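Scrap the yellow-marked finials, then hold the spring vice open at its mark

TASK

Two of the four iron finials on the pick board are painted yellow as rejects: put both in the blue scrap bin first. Then pull the red handle of the green spring vice out until its red pointer is level with the yellow mark clip, and finish while still holding it there with the gripper, so that I can load a good finial. Leave the good finials, the clip and the other tools where they are.

Things in the scene. Friction and masses are not known exactly. Their poses are not given: they have to be found in the camera images.
- reject_a_c (a point): A REJECT, an iron finial, round and upright: plinth 44 mm in diameter and 34 mm high at the foot, a 26 mm neck, then a bulb 36 mm wide running to a point, 74 mm tall overall, about 0.3 kg (varies); stands in one of the four ringed places of the pick board (120 mm apart, any finial in any place). Its bulb is painted yellow and there is a yellow band round its plinth. The point is at its centre, 37 mm above its underside.
- reject_b_c (a point): A REJECT, an iron finial, round and upright: plinth 44 mm in diameter and 34 mm high at the foot, a 26 mm neck, then a bulb 36 mm wide running to a point, 74 mm tall overall, about 0.3 kg (varies); stands in one of the four ringed places of the pick board (120 mm apart, any finial in any place). Its bulb is painted yellow and there is a yellow band round its plinth. The point is at its centre, 37 mm above its underside.
- good_a_c (a point): A good finial, to be left where it is: an iron finial, round and upright: plinth 44 mm in diameter and 34 mm high at the foot, a 26 mm neck, then a bulb 36 mm wide running to a point, 74 mm tall overall, about 0.3 kg (varies); stands in one of the four ringed places of the pick board (120 mm apart, any finial in any place). Plain grey iron, no yellow. The point is at its centre, 37 mm above its underside.
- good_b_c (a point): A good finial, to be left where it is: an iron finial, round and upright: plinth 44 mm in diameter and 34 mm high at the foot, a 26 mm neck, then a bulb 36 mm wide running to a point, 74 mm tall overall, about 0.3 kg (varies); stands in one of the four ringed places of the pick board (120 mm apart, any finial in any place). Plain grey iron, no yellow. The point is at its centre, 37 mm above its underside.
- board: Plywood pick board, 220 x 220 x 8 mm, fixed flat on the bench; the finials stand on it in a square, 60 mm either side of its centre along its x and y axes. Origin at the centre of its underside, z up.
- bin: Scrap bin: open blue steel box, 200 (x) x 160 (y) x 70 mm high, walls and floor 4 mm, fixed on the bench. Origin at the centre of its underside, z up.
- vice: Green spring-closed bench vice, fixed: base plate 330 x 160 mm, from 195 mm in front of the origin (-x) to 135 mm behind it; fixed jaw 62 mm high between x = 60 and 100 mm. Origin on the underside, on the centre line. The moving jaw is pulled out along the vice's own -x axis, which points roughly towards the robot.
- handle (a point): Centre of the upright red grip on the moving jaw: a flat block 16 mm thick along the vice's x, 56 mm wide along its y, 52 mm tall (77 to 129 mm above the bench), on a thinner stem. The centre is 103 mm above the bench. Nothing beside it reaches higher than 62 mm; the drawn jaw is pulled back by a spring.
- jaw (a joint): How far the moving jaw is drawn out, m: 0 shut, 0.11 at its stop. A spring pulls it shut with about 6 N when shut, rising 1.2 N per cm; when let go it closes.
- pointer (a point): Top of the tip of the small red pointer (8 mm thick along the vice's x) fixed to the moving jaw, on the vice's +y side (56 mm from its centre line), 58 mm above the bench; level with the handle along the vice's x.
- mark (a point): Centre of the top of the yellow mark clip (8 mm thick along the vice's x) on the vice's +y rail, 70 mm from its centre line, 58 mm above the bench; 45 to 85 mm out from the shut pointer along the vice's -x. The clip is a friction fit and must not be shifted.
- hammer: Hammer lying on the bench, 280 mm long along its x, bystander. Origin on its underside, near its middle.
- tin: Closed steel rivet tin, 66 mm in diameter, 70 mm tall, bystander. Origin at the centre of its underside.
- clamp: Bar clamp with a red handle, lying flat, about 250 mm along its y and 75 mm along its x, 26 mm high, bystander. Origin on its underside at the bar's middle.
- bracket: Welded steel bracket, U-shaped, 75 x 80 x 30 mm, bystander. Origin near the centre of its underside.
- file: File with a wooden handle, 300 mm long along its x, 25 mm high, bystander. Origin under it, 10 mm from its middle.
Things that resemble listed ones, but are neither listed nor needed, are in the scene too. What is shaped like the part that bears reject_a_c but purple or turquoise is not meant. What is shaped like the part that bears reject_b_c but pink or purple is not meant.

How it is judged:
By the outcome, as a careful person would: the job done as asked, in the order asked, and still so for the second after the job is handed in, while the arm keeps its last pose, push and grip.
It also fails if it takes over 72 s, if anything falls off the work surface, if the arm or the gripper's body presses on something with over 40 N, if the wrist force passes 120 N, or if a joint passes its speed limit or range.

ROBOT

A 6-joint arm with a two-finger parallel gripper is mounted at the origin on the work surface. World frame = base frame: x ahead of the robot, y to its left, z up, the work surface at z = 0. Lengths are in m, angles in rad, forces in N, time in s.
With the tool pointing down it reaches from about 0.35 to 0.975 m from the base axis. Payload 7.1 kg.
Tool frame: the origin (TCP) lies at the very end of the fingers, on their centre line; the grasp point (between the pads) lies 19 mm behind it; x points along the fingers, y is the direction in which the jaws open and shut, and the axes are right-handed (so a half turn about x gives the same grasp; the last joint's range is limited). The gripper opens to 88 mm and grips with 3 to 60 N. Pads are 20 mm wide; open, the fingers measure 115 mm over their backs; the gripper's body (75 mm by 178 mm) begins 61 mm behind the grasp point.
Start: joints at [-1.288, 0.423, 1.63, -0, 1.089, -0.019], TCP at [0.186, -0.597, 0.202] pointing down, gripper open.
Joint ranges: [-3, 3], [-0.9, 2.11], [0.09, 2.58], [-1.31, 4.45], [0.11, 2.69], [-2.54, 2.54]. Speed limits (rad/s): [2.39, 2.39, 3.01, 3.14, 3.14, 3.14].

INTERFACE

Orientations are given as a unit quaternion [x, y, z, w].
In Python, from station import * gives the robot as it stands.
- The arm moves only by the tool play_rows, never from a script. Its argument "plan" is a list of rows, each an object with "slide": the shift along the tool's x, y, z scaled (see below), a list of three; "twist": the turn, a rotation vector about the tool's x, y, z scaled (see below), a list of three; "jaw": the closure, from 0 (fully open) to 1 (shut). A call has 1 to 20 rows; each row shifts and turns the pose as measured when the row begins, along the tool's axes as they then stand; what a row does not reach is not made up. The controller multiplies each number of a shift by 0.25 m and each number of a turn by 0.5 rad. A row lasts 1/12 s, in which the tool goes at most 41.7 mm and 7.16 degrees, less where a joint would pass 70% of its speed; a pose out of reach is approached as far as the arm can. A call with a number of a shift or a turn outside -1 to 1 is refused whole. A call with a gripper value outside its range is refused whole. The fingers move at their own pace and stop on an object; "newtons" is the grip in N (left out, the last holds). Time passes only in rows, so rows that do not move let the fingers close. It gives the time, the measured TCP pose, the force and the opening at its end, in the units of the state.
- sense(): the state, without advancing time (a new reading comes with each control period).
- read_camera(name): name is "scene" or "top"; returns a dict with "pixels" (420x560x3 uint8, red, green, blue), "range_z" (420x560 float32, m along the optical axis (not along the pixel's ray), 0 where there is no reading), "fov_y" (degrees; the focal length in pixels is half the picture's height over the tangent of half this angle, whatever the lens; pixels are square), "cx", "cy" (the principal point, pixels), "dist_coeffs" ([k1, k2, p1, p2, k3] as OpenCV has them; the pictures are not rectified), "T" (4x4, takes a point from camera to world coordinates). Camera axes: x right, y down, z forward; pixel columns grow to the right and rows downward; lengths in m; the calibration is good to about 2 mm. A picture is of the moment at which its call begins.
- close_job(): hands the job in, once; it reports no verdict.
The state is a dict: "clock": time; "joints": joint angles; "joint_velocities": joint speeds; "tau": joint torques, N m; "position": TCP position; "ee_rot": TCP orientation; "wrist_force": force on the tool from outside, world axes, zero at the start; "wrist_torque": the same for the moment, N m; "grip_width": finger opening in m.
Only numpy, scipy, OpenCV 4.12 (cv2) and the standard library are available. Lean on these libraries where they do the work, as an engineer would, in place of code of your own. Each camera call takes 0.05 s, during which the arm holds its last target. There are 200 camera calls.

## Working session

There is one attempt and no reset: what is moved stays moved. The work goes in short steps, Python scripts to look and compute and a tool call to move; the robot and the scene stay as the last step left them, time stands still between calls to the robot, and variables do not carry over. Pictures are saved under pics/ and viewed, about 8 in all and at most 12, crops included, and the job is handed in when it is done.

Besides the shell and the picture viewer there is one more tool, called after "Request:" by a JSON object that holds its "fn" and its "kwargs". play_rows: Moves the arm, as the interface text tells. Its arguments: {"type":"object","properties":{"plan":{"type":"array","items":{"type":"object","properties":{"slide":{"type":"array","items":{"type":"number"}},"twist":{"type":"array","items":{"type":"number"}},"jaw":{"type":"number"}}}},"newtons":{"type":"number"}},"required":["plan"]}

```bash
mkdir -p pics; ls
python3 - <<'E'
from station import *
import cv2
s=sense();print({k:(v if isinstance(v,float) else [round(float(x),3) for x in v]) for k,v in s.items() if k in('clock','position','ee_rot','grip_width','joints','wrist_force')} if 0 else s)
for n in('scene','top'):
    c=read_camera(n);cv2.imwrite(f'pics/{n}0.png',c['pixels'][:,:,::-1]);print(n,c['fov_y'],c['cx'],c['cy'],c['dist_coeffs'],c['T'])
E
```

```text
pics
{'clock': 0.0, 'joints': array([-1.28801246e+00,  4.23795774e-01,  1.63068468e+00, -4.20607796e-06,
        1.08858659e+00, -1.89767655e-02]), 'joint_velocities': array([ 0.00069594, -0.00089096,  0.00130942,  0.00112801, -0.00082535,
       -0.00077287]), 'tau': array([ 5.73113230e-04, -5.44618034e+01, -2.73658222e+01,  6.44317525e-02,
        2.28616077e-02, -1.46253719e-04]), 'position': array([ 0.18562667, -0.59619121,  0.20083194]), 'ee_rot': array([-0.69900328, -0.10680139,  0.69914301, -0.10576824]), 'wrist_force': array([ 0.49693307, -1.18166023, -0.2523682 ]), 'wrist_torque': array([-0.03821239,  0.00554425, -0.0465565 ]), 'grip_width': 0.08765019582487775}
scene 54.322066047952895 279.7413585743499 213.55154232023344 [0.0309879 0.        0.        0.        0.       ] [[-0.2790613   0.68085164 -0.67717489  1.47820318]
 [ 0.96016834  0.20826338 -0.18628772  0.21608502]
 [ 0.01419643 -0.70218759 -0.71185044  1.05992402]
 [ 0.          0.          0.          1.        ]]
top 43.021509035602136 282.3949035608469 213.00585324950458 [0.06184346 0.         0.         0.         0.        ] [[ 0.02519339 -0.99709108  0.07193516  0.44958224]
 [-0.99955388 -0.02397017  0.01781755 -0.0423077 ]
 [-0.01604142 -0.07235196 -0.99725015  1.69409461]
 [ 0.          0.          0.          1.        ]]
```

View pics/scene0.png

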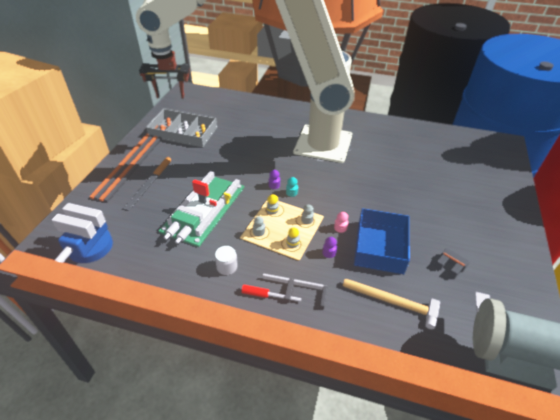

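View pics/top0.png

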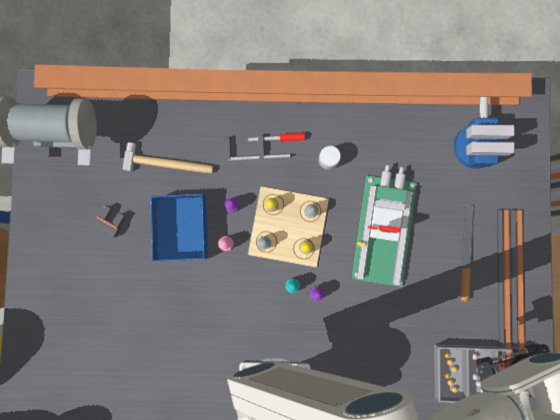

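The rejects are the two yellow-bulbed finials on the board: top view (271,204) and (306,247), scene view (273,205) and (293,237). The grey ones at top (311,211) and (264,242) are good, and the purple, pink and turquoise ones off the board are decoys. The red handle is at top (384,230) and the yellow clip at about (360,244). Next I measure these and confirm with an enlarged crop.

```bash
cat > h.py <<'E'
from station import *
import numpy as np, cv2
def K(c):
    f=c['pixels'].shape[0]/2/np.tan(np.radians(c['fov_y'])/2)
    return np.array([[f,0,c['cx']],[0,f,c['cy']],[0,0,1.]])
def ray(c,uv):
    p=cv2.undistortPoints(np.float64(uv).reshape(-1,1,2),K(c),np.array(c['dist_coeffs']))[:,0]
    d=np.c_[p,np.ones(len(p))]
    return d
def onplane(c,uv,z):
    d=ray(c,uv)@c['T'][:3,:3].T; o=c['T'][:3,3]
    return o+d*((z-o[2])/d[:,2])[:,None]
def cloud(c):
    h,w=c['range_z'].shape
    uv=np.stack(np.meshgrid(np.arange(w),np.arange(h)),-1).reshape(-1,2)
    P=ray(c,uv)*c['range_z'].reshape(-1,1)
    return (P@c['T'][:3,:3].T+c['T'][:3,3]).reshape(h,w,3)
def hsv(c): return cv2.cvtColor(c['pixels'],cv2.COLOR_RGB2HSV)
RNG=dict(yellow=((23,140,110),(33,255,255)),red=((0,170,90),(6,255,255)),blue=((105,150,40),(125,255,255)),green=((65,90,40),(90,255,255)),wood=((12,40,120),(24,140,255)))
def blobs(c,col,amin=6):
    m=cv2.inRange(hsv(c),*map(np.array,RNG[col]))
    n,l,s,ce=cv2.connectedComponentsWithStats(m)
    return [(ce[i],s[i],l==i) for i in range(1,n) if s[i,4]>=amin]
E
python3 - <<'E'
from h import *
np.set_printoptions(precision=4,suppress=True)
cs=[]
for n in('top','scene'):
    c=read_camera(n);P=cloud(c);print(n)
    for col in('yellow','red','blue','green','wood'):
        for ce,s,m in blobs(c,col,6 if col in('yellow','red') else 300):
            q=P[m];q=q[(abs(q[:,1])<.6)&(q[:,0]<1.1)]
            if len(q)<4 or q[:,0].min()<.2: continue
            e=''
            if col in('blue','green','wood'):
                r=cv2.minAreaRect((q[:,:2]*1000).astype(np.float32));e=r
            print(col,ce.round(1),s[4],'med',np.median(q,0),'zr',np.percentile(q[:,2],[5,95]),'min',q.min(0),'max',q.max(0),e)
    im=c['pixels']
    cr=im[170:300,230:440] if n=='top' else im[165:265,150:330]
    cs.append(cv2.resize(cr,(780,int(780*cr.shape[0]/cr.shape[1])))[:,:,::-1])
cv2.imwrite('pics/crop_top.png',cs[0]);cv2.imwrite('pics/crop_scene.png',cs[1])
E
```

```text
top
yellow [270.9 203.4] 93 med [0.5949 0.0221 0.0754] zr [0.0679 0.0856] min [0.5806 0.007  0.0664] max [0.6093 0.0379 0.09  ] 
yellow [306.2 246.5] 98 med [ 0.4665 -0.0875  0.0767] zr [0.0662 0.0859] min [ 0.4526 -0.1058  0.059 ] max [ 0.4834 -0.0723  0.0886] 
yellow [360.1 243.6] 19 med [ 0.4787 -0.253   0.0578] zr [0.0301 0.0634] min [ 0.4753 -0.2643  0.0176] max [ 0.4855 -0.2432  0.0642] 
red [291.9 136.5] 179 med [ 0.8139 -0.0367  0.0229] zr [0.015  0.0318] min [ 0.4496 -0.0753  0.01  ] max [0.8274 0.0015 1.6941] 
red [372.5 227.4] 8 med [ 0.531  -0.2898  0.0599] zr [0.0546 0.0646] min [ 0.528  -0.3002  0.0538] max [ 0.5314 -0.2787  0.0665] 
red [389.5 228.8] 86 med [ 0.5235 -0.3279  0.127 ] zr [0.1212 0.1341] min [ 0.5171 -0.3571  0.0999] max [ 0.5318 -0.3039  0.1374] 
blue [471.8 152.2] 716 med [ 0.7768 -0.5728  0.0317] zr [0.014  0.0981] min [ 0.4496 -0.5999  0.0043] max [ 0.8519 -0.0423  1.6941] ((606.1192626953125, -343.8265075683594), (112.03173828125, 670.1630249023438), 36.92704391479492)
blue [178.8 226.9] 3431 med [0.5182 0.3149 0.0054] zr [-0.0017  0.0635] min [ 0.41
[... 3235 characters left out ...]
373047)
green [212.9 221.3] 359 med [ 0.6002 -0.2684  0.0118] zr [0.0045 0.0157] min [ 0.3807 -0.3304  0.0008] max [ 0.7015 -0.2343  0.0201] ((539.336181640625, -275.0622253417969), (57.05303955078125, 326.76580810546875), 79.58928680419922)
wood [274.3 233.9] 969 med [ 0.6043 -0.0539  0.0083] zr [-0.0006  0.0427] min [ 0.3815 -0.1611 -0.0084] max [0.6627 0.0944 0.0815] ((522.4232788085938, -34.81187438964844), (235.41043090820312, 250.02310180664062), 80.8302993774414)
wood [385.3 295.7] 813 med [0.7285 0.3411 0.0218] zr [0.0006 0.0285] min [ 0.6815  0.2111 -0.0049] max [0.7514 0.4675 0.0335] ((716.461669921875, 338.35162353515625), (257.4748229980469, 46.27753829956055), 83.22237396240234)
```

View pics/crop_top.png

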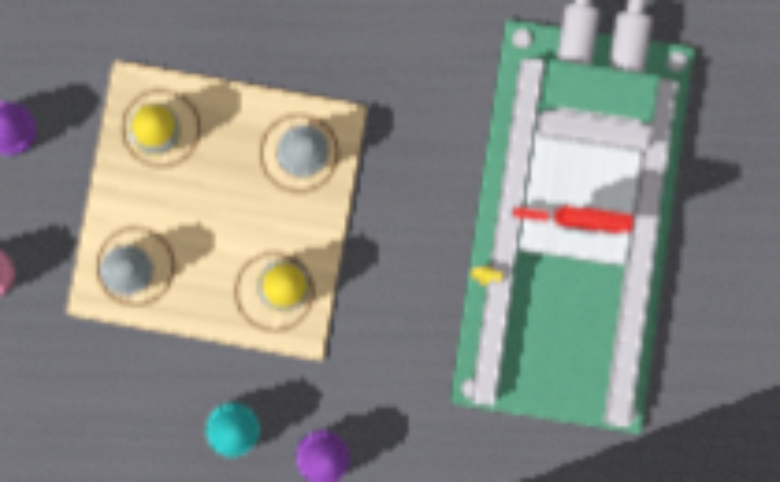

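View pics/crop_scene.png

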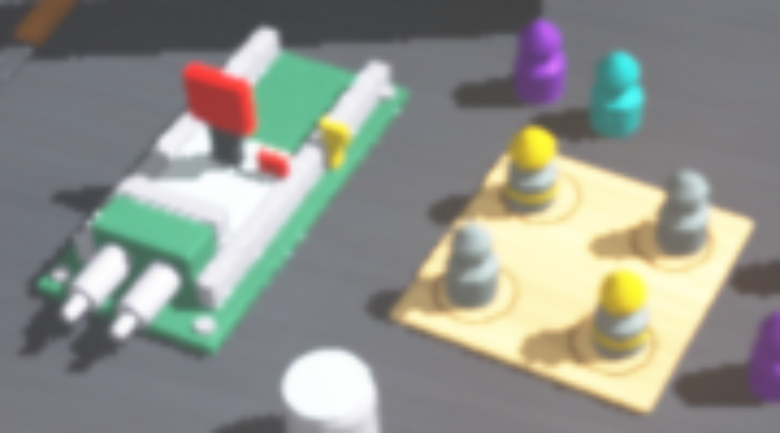

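The crop confirms it: the yellow-bulbed, yellow-banded finials are at the board's far-left and near-right places in the top view. The clip sits on the vice's +y rail, about 45–50 mm nearer the robot than the pointer.

```bash
cat >> h.py <<'E'
from scipy.spatial.transform import Rotation as Rt
def goto(xyz,yaw_deg):
    """print the tool-frame shift to xyz, and turn so tool y lies along yaw (mod 180), tool down; in plan units"""
    s=sense();R=Rt.from_quat(s['ee_rot']).as_matrix()
    a=np.radians(yaw_deg);y=np.array([np.cos(a),np.sin(a),0]);
    if y@R[:,1]<0:y=-y
    x=np.array([0,0,-1.]);Rg=np.c_[x,y,np.cross(x,y)]
    tw=Rt.from_matrix(R.T@Rg).as_rotvec()
    d=R.T@(np.array(xyz)-s['position'])
    print('t',round(float(s['clock']),2),'pos',s['position'].round(4),'slide',(d/.25).round(4),'twist',(tw/.5).round(4),'w',round(s['grip_width'],4),'F',s['wrist_force'].round(1))
E
python3 - <<'E'
from h import *
np.set_printoptions(precision=4,suppress=True)
print(Rt.from_quat(sense()['ee_rot']).as_matrix())
goto((.471,-.088,.15),-8.5)
# vice yaw from top camera: bench-level edges of the green base; plus handle long axis
c=read_camera('top');m=cv2.inRange(hsv(c),*map(np.array,RNG['green']))
P=onplane(c,[[230+508/3.714,170+20/3.714],[230+455/3.714,170+403/3.714],[230+692/3.714,170+46/3.714],[230+642/3.714,170+430/3.714]],.012);print(P)
for i in(0,2):
    d=P[i]-P[i+1];print('vice yaw',np.degrees(np.arctan2(d[1],d[0])))
E
```

```text
[[-0.0003  0.2973 -0.9548]
 [ 0.0009 -0.9548 -0.2973]
 [-1.     -0.0009 -0.    ]]
t 0.2 pos [ 0.1857 -0.5964  0.2011] slide [ 0.2059 -1.6023 -1.6941] twist [-2.2413 -0.0011  0.0017] w 0.088 F [0.5 0.6 0.6]
[[ 0.6968 -0.2765  0.012 ]
 [ 0.371  -0.2365  0.012 ]
 [ 0.6778 -0.432   0.012 ]
 [ 0.3531 -0.3926  0.012 ]]
vice yaw -7.005813927378174
vice yaw -6.927755114211612
```

Request:
{"fn": "play_rows", "kwargs": {"plan": [{"twist":[-0.25,0,0],"slide":[0,0,0],"jaw":0},{"twist":[-0.25,0,0],"slide":[0,0,0],"jaw":0},{"twist":[-0.25,0,0],"slide":[0,0,0],"jaw":0},{"twist":[-0.25,0,0],"slide":[0,0,0],"jaw":0},{"twist":[-0.25,0,0],"slide":[0,0,0],"jaw":0},{"twist":[-0.25,0,0],"slide":[0,0,0],"jaw":0},{"twist":[-0.25,0,0],"slide":[0,0,0],"jaw":0},{"twist":[-0.25,0,0],"slide":[0,0,0],"jaw":0},{"twist":[-0.25,0,0],"slide":[0,0,0],"jaw":0},{"twist":[0,0,0],"slide":[0,0,0],"jaw":0}], "newtons": 30}}

```text
clock: 1.08
position: [0.1854, -0.5953, 0.1996]
ee_rot: [0.533, 0.467, -0.532, 0.464]
wrist_force: [-0.9, 0.6, -0.3]
grip_width: 0.0877
```

Run:
```python
from h import *
goto((.471,-.088,.15),-7)
```

```text
t 1.08 pos [ 0.1854 -0.5953  0.1996] slide [ 0.2045  0.8615 -2.1631] twist [-0.0236 -0.0068  0.003 ] w 0.0877 F [-0.9  0.6 -0.3]
```

Request:
{"fn": "play_rows", "kwargs": {"plan": [{"slide":[0,0.057,-0.144],"twist":[-0.024,0,0],"jaw":0},{"slide":[0,0.057,-0.144],"jaw":0,"twist":[0,0,0]},{"slide":[0,0.057,-0.144],"jaw":0,"twist":[0,0,0]},{"slide":[0,0.057,-0.144],"jaw":0,"twist":[0,0,0]},{"slide":[0,0.057,-0.144],"jaw":0,"twist":[0,0,0]},{"slide":[0,0.057,-0.144],"jaw":0,"twist":[0,0,0]},{"slide":[0,0.057,-0.144],"jaw":0,"twist":[0,0,0]},{"slide":[0,0.057,-0.144],"jaw":0,"twist":[0,0,0]},{"slide":[0,0.057,-0.144],"jaw":0,"twist":[0,0,0]},{"slide":[0,0.057,-0.144],"jaw":0,"twist":[0,0,0]},{"slide":[0,0.057,-0.144],"jaw":0,"twist":[0,0,0]},{"slide":[0,0.057,-0.144],"jaw":0,"twist":[0,0,0]},{"slide":[0,0.057,-0.144],"jaw":0,"twist":[0,0,0]},{"slide":[0,0.057,-0.144],"jaw":0,"twist":[0,0,0]},{"slide":[0,0.057,-0.144],"jaw":0,"twist":[0,0,0]},{"slide":[0,0,0],"jaw":0,"twist":[0,0,0]}]}}

```text
clock: 2.42
position: [0.4907, -0.0746, 0.2011]
ee_rot: [0.548, 0.446, -0.545, 0.45]
wrist_force: [-0.9, 0.3, 0.1]
grip_width: 0.0878
```

Run:
```python
from h import *
goto((.471,-.088,.1),-7)
c=read_camera('scene');cv2.imwrite('pics/s1.png',cv2.resize(c['pixels'][120:280,150:430],(784,448))[:,:,::-1])
```

```text
t 2.42 pos [ 0.4907 -0.0746  0.2011] slide [ 0.4041 -0.0696  0.0679] twist [-0.1504  0.0014 -0.0137] w 0.0878 F [-0.9  0.3  0.1]
```

View pics/s1.png

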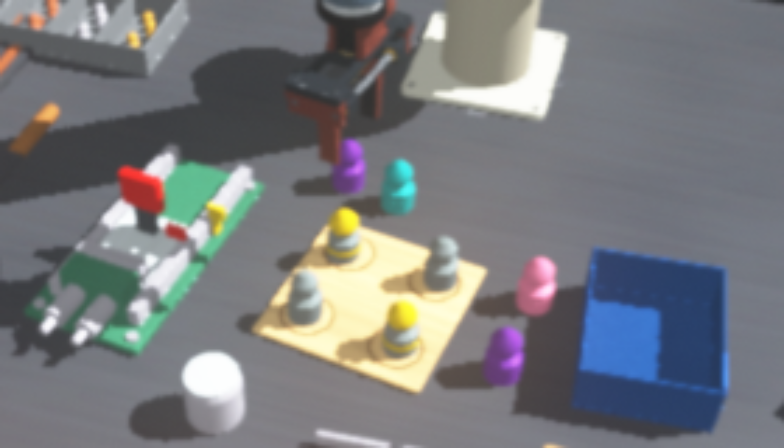

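The gripper is over the board's near side, fingers at crop (330,130) and (372,110). The finials, clip and vice are undisturbed.

Run:
```python
from h import *
s=sense();R=Rt.from_quat(s['ee_rot']).as_matrix();p=s['position']
for n in('scene','top'):
    c=read_camera(n);W=np.linalg.inv(c['T'])
    q=np.array([p,p+R[:,1]*.05,p-R[:,1]*.05]);Q=(W[:3,:3]@q.T).T+W[:3,3]
    print(n,cv2.projectPoints(Q,np.zeros(3),np.zeros(3),K(c),np.array(c['dist_coeffs']))[0][:,0].round(1))
```

```text
scene [[274.5 173.4]
 [267.2 182.2]
 [281.6 165. ]]
top [[303.5 237.8]
 [307.3 220.4]
 [299.6 255.3]]
```

Request:
{"fn": "play_rows", "kwargs": {"plan": [{"slide":[0.1,-0.035,0.035],"twist":[-0.15,0,0],"jaw":0},{"slide":[0.1,-0.035,0.035],"twist":[0,0,0],"jaw":0},{"slide":[0.1,0,0],"twist":[0,0,0],"jaw":0},{"slide":[0.05,0,0],"twist":[0,0,0],"jaw":0},{"slide":[0,0,0],"twist":[0,0,0],"jaw":0}]}}

```text
clock: 2.98
position: [0.4644, -0.101, 0.1119]
ee_rot: [0.533, 0.462, -0.532, 0.468]
wrist_force: [0.4, -0.6, 0.9]
grip_width: 0.088
```

Run:
```python
from h import *
goto((.471,-.088,.017),-7)
```

```text
t 2.98 pos [ 0.4644 -0.101   0.1119] slide [ 0.3794  0.0162 -0.0568] twist [-0.0266  0.0083 -0.0152] w 0.088 F [ 0.4 -0.6  0.9]
```

Request:
{"fn": "play_rows", "kwargs": {"plan": [{"slide":[0,0.016,-0.056],"twist":[-0.026,0.008,-0.015],"jaw":0},{"slide":[0,0,0],"twist":[0,0,0],"jaw":0},{"slide":[0,0,0],"twist":[0,0,0],"jaw":0}]}}

```text
clock: 3.23
position: [0.4693, -0.0898, 0.1126]
ee_rot: [-0.531, -0.467, 0.532, -0.466]
wrist_force: [1.5, -0.1, 0.3]
grip_width: 0.0876
```

Run:
```python
from h import *
goto((.471,-.088,.017),-7)
c=read_camera('top')
for ce,s,m in blobs(c,'yellow'):print(ce,s[4],onplane(c,[ce],.068).round(4))
c=read_camera('scene')
for ce,s,m in blobs(c,'yellow'):print(ce,s[4],onplane(c,[ce],.068).round(4))
```

```text
t 3.23 pos [ 0.4693 -0.0898  0.1126] slide [ 0.3825  0.0066 -0.0079] twist [-0.0149 -0.0002  0.0038] w 0.0876 F [ 1.5 -0.1  0.3]
[270.87096774 203.38709677] 93 [[0.5956 0.0228 0.068 ]]
[360.10526316 243.63157895] 19 [[ 0.4794 -0.2515  0.068 ]]
[1.66666667e-01 3.38000000e+02] 6 [[0.1739 0.817  0.068 ]]
[203.33333333 127.16666667] 6 [[ 0.1329 -0.4998  0.068 ]]
[226.63333333 197.1       ] 30 [[ 0.5111 -0.2458  0.068 ]]
[272.5443038  198.63291139] 79 [[ 0.471  -0.0884  0.068 ]]
[272.5        210.33333333] 12 [[ 0.527  -0.0716  0.068 ]]
[293.2278481  232.26582278] 79 [[0.604  0.0225 0.068 ]]
[293.         243.77777778] 9 [[0.6517 0.0344 0.068 ]]
```

Request:
{"fn": "play_rows", "kwargs": {"plan": [{"slide":[0.1,0.006,-0.008],"twist":[-0.015,0,0],"jaw":0},{"slide":[0.1,0,0],"twist":[0,0,0],"jaw":0},{"slide":[0.1,0,0],"twist":[0,0,0],"jaw":0},{"slide":[0.06,0,0],"twist":[0,0,0],"jaw":0},{"slide":[0,0,0],"twist":[0,0,0],"jaw":0},{"slide":[0,0,0],"twist":[0,0,0],"jaw":0}]}}

```text
clock: 3.83
position: [0.4782, -0.0891, 0.0256]
ee_rot: [0.532, 0.465, -0.526, 0.473]
wrist_force: [0.1, 0.7, 0.4]
grip_width: 0.088
```

Run:
```python
from h import *
goto((.471,-.088,.017),-7)
```

```text
t 3.83 pos [ 0.4782 -0.0891  0.0256] slide [ 0.034  -0.0294 -0.0009] twist [ 0.0029  0.0029 -0.027 ] w 0.088 F [0.1 0.7 0.4]
```

Request:
{"fn": "play_rows", "kwargs": {"plan": [{"slide":[0.03,-0.028,0],"twist":[0,0,-0.027],"jaw":0},{"slide":[0,0,0],"twist":[0,0,0],"jaw":0},{"slide":[0,0,0],"twist":[0,0,0],"jaw":0.3},{"slide":[0,0,0],"twist":[0,0,0],"jaw":0.6},{"slide":[0,0,0],"twist":[0,0,0],"jaw":1},{"slide":[0,0,0],"twist":[0,0,0],"jaw":1},{"slide":[0,0,0],"twist":[0,0,0],"jaw":1},{"slide":[0,0,0],"twist":[0,0,0],"jaw":1},{"slide":[0,0,0],"twist":[0,0,0],"jaw":1},{"slide":[0,0,0],"twist":[0,0,0],"jaw":1}], "newtons": 30}}

```text
clock: 4.67
position: [0.473, -0.0887, 0.0227]
ee_rot: [0.53, 0.467, -0.529, 0.471]
wrist_force: [-2.4, 0.0, 3.8]
grip_width: 0.0389
```

Run:
```python
from h import *
goto((.471,-.088,.15),-7)
```

```text
t 4.67 pos [ 0.473  -0.0887  0.0227] slide [-0.5091 -0.006  -0.0008] twist [ 0.0034  0.0043 -0.0099] w 0.0389 F [-2.4  0.   3.8]
```

Width reads 38.9 mm, not 44, so the pads may be on the plinth's shoulder. I'll reopen, go 7 mm lower and regrip.

Request:
{"fn": "play_rows", "kwargs": {"plan": [{"slide":[0,0,0],"twist":[0,0,0],"jaw":0.2},{"slide":[0,0,0],"twist":[0,0,0],"jaw":0.2},{"slide":[0,0,0],"twist":[0,0,0],"jaw":0.2},{"slide":[0.035,-0.005,0],"twist":[0,0,-0.01],"jaw":0.2},{"slide":[0.01,0,0],"twist":[0,0,0],"jaw":0.2},{"slide":[0,0,0],"twist":[0,0,0],"jaw":0.2},{"slide":[0,0,0],"twist":[0,0,0],"jaw":1},{"slide":[0,0,0],"twist":[0,0,0],"jaw":1},{"slide":[0,0,0],"twist":[0,0,0],"jaw":1},{"slide":[0,0,0],"twist":[0,0,0],"jaw":1},{"slide":[0,0,0],"twist":[0,0,0],"jaw":1},{"slide":[0,0,0],"twist":[0,0,0],"jaw":1}], "newtons": 30}}

```text
clock: 5.67
position: [0.472, -0.0886, 0.01]
ee_rot: [-0.529, -0.469, 0.53, -0.469]
wrist_force: [0.1, 1.2, -2.5]
grip_width: 0.0435
```

Run:
```python
from h import *
goto((.471,-.088,.15),-7)
c=read_camera('scene');cv2.imwrite('pics/s2.png',cv2.resize(c['pixels'][140:260,210:350],(700,600))[:,:,::-1])
```

```text
t 5.67 pos [ 0.472  -0.0886  0.01  ] slide [-0.5599 -0.0044 -0.0009] twist [0.0034 0.0043 0.001 ] w 0.0435 F [ 0.1  1.2 -2.5]
```

View pics/s2.png

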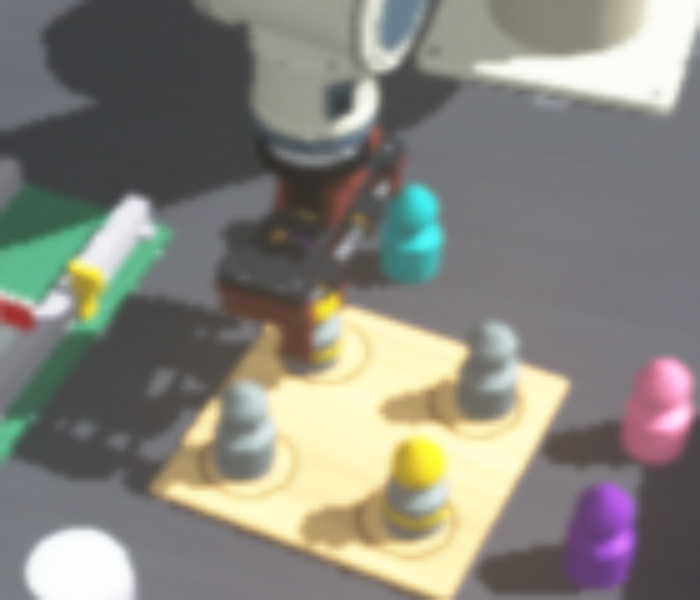

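The fingers are on reject B's plinth at crop (310,340), with a 43.5 mm grip, and nothing else has moved. Lifting now.

Request:
{"fn": "play_rows", "kwargs": {"plan": [{"slide":[-0.06,0,0],"twist":[0,0,0],"jaw":1},{"slide":[-0.1,0,0],"twist":[0,0,0],"jaw":1},{"slide":[-0.12,0,0],"twist":[0,0,0],"jaw":1},{"slide":[-0.12,0,0],"twist":[0,0,0],"jaw":1},{"slide":[-0.12,0,0],"twist":[0,0,0],"jaw":1},{"slide":[-0.06,0,0],"twist":[0,0,0],"jaw":1},{"slide":[0,0,0],"twist":[0,0,0],"jaw":1}]}}

```text
clock: 6.3
position: [0.4677, -0.0875, 0.1582]
ee_rot: [-0.526, -0.472, 0.532, -0.466]
wrist_force: [1.4, -1.0, -2.6]
grip_width: 0.0432
```

Run:
```python
from h import *
goto((.52,.345,.15),-5)
```

```text
t 6.3 pos [ 0.4677 -0.0875  0.1582] slide [ 3.0700e-02 -1.0000e-04 -1.7424e+00] twist [-0.0666  0.002   0.0229] w 0.0432 F [ 1.4 -1.  -2.6]
```

Request:
{"fn": "play_rows", "kwargs": {"plan": [{"slide":[0,0,-0.06],"twist":[-0.06,0,0.02],"jaw":1},{"slide":[0,0,-0.12],"twist":[0,0,0],"jaw":1},{"slide":[0,0,-0.13],"twist":[0,0,0],"jaw":1},{"slide":[0,0,-0.13],"twist":[0,0,0],"jaw":1},{"slide":[0,0,-0.13],"twist":[0,0,0],"jaw":1},{"slide":[0,0,-0.13],"twist":[0,0,0],"jaw":1},{"slide":[0,0,-0.13],"twist":[0,0,0],"jaw":1},{"slide":[0,0,-0.13],"twist":[0,0,0],"jaw":1},{"slide":[0,0,-0.13],"twist":[0,0,0],"jaw":1},{"slide":[0,0,-0.13],"twist":[0,0,0],"jaw":1},{"slide":[0,0,-0.13],"twist":[0,0,0],"jaw":1},{"slide":[0,0,-0.13],"twist":[0,0,0],"jaw":1},{"slide":[0,0,-0.13],"twist":[0,0,0],"jaw":1},{"slide":[0,0,-0.08],"twist":[0,0,0],"jaw":1},{"slide":[0,0,0],"twist":[0,0,0],"jaw":1},{"slide":[0,0,0],"twist":[0,0,0],"jaw":1}]}}

```text
clock: 7.63
position: [0.4954, 0.349, 0.1338]
ee_rot: [-0.514, -0.479, 0.532, -0.474]
wrist_force: [0.6, 0.1, -1.9]
grip_width: 0.0432
```

Run:
```python
from h import *
goto((.52,.345,.012),-5)
for n in('top','scene'):
    c=read_camera(n);P=cloud(c)
    m=cv2.inRange(hsv(c),*map(np.array,RNG['blue']))>0
    q=P[m];q=q[(q[:,2]>.055)&(q[:,2]<.085)&(q[:,1]>.1)&(q[:,1]<.5)]
    print(n,cv2.minAreaRect((q[:,:2]*1000).astype(np.float32)))
```

```text
t 7.63 pos [0.4954 0.349  0.1338] slide [ 4.849e-01  1.103e-01 -2.000e-04] twist [-0.0106  0.0283  0.0447] w 0.0432 F [ 0.6  0.1 -1.9]
top ((558.0272216796875, 262.71142578125), (249.01797485351562, 120.77848815917969), 43.46904754638672)
scene ((523.0640258789062, 306.3695373535156), (202.97711181640625, 159.895263671875), 3.547966718673706)
```

Request:
{"fn": "play_rows", "kwargs": {"plan": [{"slide":[0,0.11,0.02],"twist":[-0.01,0.028,0.045],"jaw":1},{"slide":[0,0,0],"twist":[0,0,0],"jaw":1},{"slide":[0.1,0,0],"twist":[0,0,0],"jaw":1},{"slide":[0.1,0,0],"twist":[0,0,0],"jaw":1},{"slide":[0.08,0,0],"twist":[0,0,0],"jaw":1},{"slide":[0,0,0],"twist":[0,0,0],"jaw":1},{"slide":[0,0,0],"twist":[0,0,0],"jaw":1}]}}

```text
clock: 8.32
position: [0.5232, 0.3303, 0.0614]
ee_rot: [-0.523, -0.474, 0.525, -0.475]
wrist_force: [-0.5, 0.7, -1.5]
grip_width: 0.0434
```

Run:
```python
from h import *
goto((.522,.342,.014),-5)
```

```text
t 8.32 pos [0.5232 0.3303 0.0614] slide [ 0.1893 -0.0092 -0.0466] twist [-0.0226  0.0044  0.0015] w 0.0434 F [-0.5  0.7 -1.5]
```

Request:
{"fn": "play_rows", "kwargs": {"plan": [{"slide":[0.02,-0.009,-0.048],"twist":[-0.022,0.004,0],"jaw":1},{"slide":[0.06,0,0],"twist":[0,0,0],"jaw":1},{"slide":[0.06,0,0],"twist":[0,0,0],"jaw":1},{"slide":[0.04,0,0],"twist":[0,0,0],"jaw":1},{"slide":[0,0,0],"twist":[0,0,0],"jaw":1},{"slide":[0,0,0],"twist":[0,0,0],"jaw":1}]}}

```text
clock: 8.82
position: [0.5245, 0.3446, 0.0172]
ee_rot: [0.524, 0.477, -0.519, 0.478]
wrist_force: [0.5, -0.2, -3.1]
grip_width: 0.0433
```

Run:
```python
from h import *
goto((.522,.342,.010),-5)
```

```text
t 8.82 pos [0.5245 0.3446 0.0172] slide [ 0.0287 -0.0092  0.0112] twist [-0.0005 -0.0081 -0.0088] w 0.0433 F [ 0.5 -0.2 -3.1]
```

Lower a little more, release, then rise.

Request:
{"fn": "play_rows", "kwargs": {"plan": [{"slide":[0.028,0,0.01],"twist":[0,0,0],"jaw":1},{"slide":[0.005,0,0],"twist":[0,0,0],"jaw":1},{"slide":[0,0,0],"twist":[0,0,0],"jaw":0.25},{"slide":[0,0,0],"twist":[0,0,0],"jaw":0.25},{"slide":[0,0,0],"twist":[0,0,0],"jaw":0.25},{"slide":[0,0,0],"twist":[0,0,0],"jaw":0.25},{"slide":[-0.04,0,0],"twist":[0,0,0],"jaw":0.25},{"slide":[-0.1,0,0],"twist":[0,0,0],"jaw":0.25},{"slide":[-0.12,0,0],"twist":[0,0,0],"jaw":0.25},{"slide":[-0.12,0,0],"twist":[0,0,0],"jaw":0},{"slide":[-0.12,0,0],"twist":[0,0,0],"jaw":0},{"slide":[-0.06,0,0],"twist":[0,0,0],"jaw":0},{"slide":[0,0,0],"twist":[0,0,0],"jaw":0},{"slide":[0,0,0],"twist":[0,0,0],"jaw":0}]}}

```text
clock: 9.98
position: [0.5258, 0.3427, 0.1636]
ee_rot: [0.527, 0.477, -0.516, 0.478]
wrist_force: [-0.2, -0.1, -0.9]
grip_width: 0.0878
```

Run:
```python
from h import *
goto((.598,.0225,.15),-7)
for n in('top','scene'):
    c=read_camera(n)
    for ce,s,m in blobs(c,'yellow'):print(n,ce.round(1),s[4],onplane(c,[ce],.068).round(4))
```

```text
t 9.98 pos [0.5258 0.3427 0.1636] slide [0.047  0.3988 1.2514] twist [ 0.0696 -0.0199 -0.0237] w 0.0878 F [-0.2 -0.1 -0.9]
top [270.7 203.1] 98 [[0.5963 0.0232 0.068 ]]
top [165.9 225.1] 107 [[0.5213 0.3419 0.068 ]]
top [360.1 243.6] 19 [[ 0.4794 -0.2515  0.068 ]]
scene [203.3 127.2] 6 [[ 0.1329 -0.4998  0.068 ]]
scene [226.8 197.1] 39 [[ 0.511 -0.245  0.068]]
scene [293.2 232.3] 80 [[0.6043 0.0226 0.068 ]]
scene [394.8 237.9] 91 [[0.5318 0.3422 0.068 ]]
scene [293.3 243.5] 13 [[0.6505 0.0351 0.068 ]]
```

Reject B stands in the bin at (0.524, 0.342). Now for reject A.

Request:
{"fn": "play_rows", "kwargs": {"plan": [{"slide":[0,0.02,0.06],"twist":[0.07,-0.02,-0.02],"jaw":0},{"slide":[0,0.038,0.12],"twist":[0,0,0],"jaw":0},{"slide":[0,0.04,0.13],"twist":[0,0,0],"jaw":0},{"slide":[0,0.04,0.13],"twist":[0,0,0],"jaw":0},{"slide":[0,0.04,0.13],"twist":[0,0,0],"jaw":0},{"slide":[0,0.04,0.13],"twist":[0,0,0],"jaw":0},{"slide":[0,0.04,0.13],"twist":[0,0,0],"jaw":0},{"slide":[0,0.04,0.13],"twist":[0,0,0],"jaw":0},{"slide":[0,0.04,0.13],"twist":[0,0,0],"jaw":0},{"slide":[0,0.04,0.1],"twist":[0,0,0],"jaw":0},{"slide":[0,0.02,0.06],"twist":[0,0,0],"jaw":0},{"slide":[0,0,0],"twist":[0,0,0],"jaw":0},{"slide":[0,0,0],"twist":[0,0,0],"jaw":0}]}}

```text
clock: 11.17
position: [0.5734, -0.0064, 0.1421]
ee_rot: [-0.52, -0.47, 0.548, -0.457]
wrist_force: [0.7, 0.6, 0.7]
grip_width: 0.0882
```

Run:
```python
from h import *
goto((.599,.0225,.1),-7)
```

```text
t 11.17 pos [ 0.5734 -0.0064  0.1421] slide [ 0.1626  0.0915 -0.1319] twist [-0.0391  0.0345  0.0792] w 0.0882 F [0.7 0.6 0.7]
```

Request:
{"fn": "play_rows", "kwargs": {"plan": [{"slide":[0,0.09,-0.13],"twist":[-0.039,0.034,0.079],"jaw":0},{"slide":[0,0,0],"twist":[0,0,0],"jaw":0},{"slide":[0,0,0],"twist":[0,0,0],"jaw":0}]}}

```text
clock: 11.42
position: [0.5981, 0.023, 0.1372]
ee_rot: [-0.529, -0.469, 0.532, -0.466]
wrist_force: [-0.9, -0.5, -0.4]
grip_width: 0.0878
```

Run:
```python
from h import *
goto((.599,.0225,.011),-7)
```

```text
t 11.42 pos [0.5981 0.023  0.1372] slide [0.5049 0.0071 0.0014] twist [-0.0064  0.0013  0.0122] w 0.0878 F [-0.9 -0.5 -0.4]
```

Request:
{"fn": "play_rows", "kwargs": {"plan": [{"slide":[0.1,0.005,0],"twist":[0,0,0.01],"jaw":0},{"slide":[0.1,0,0],"twist":[0,0,0],"jaw":0},{"slide":[0.1,0,0],"twist":[0,0,0],"jaw":0},{"slide":[0.1,0,0],"twist":[0,0,0],"jaw":0},{"slide":[0.04,0,0],"twist":[0,0,0],"jaw":0},{"slide":[0,0,0],"twist":[0,0,0],"jaw":0},{"slide":[0,0,0],"twist":[0,0,0],"jaw":0}]}}

```text
clock: 12.0
position: [0.5956, 0.0272, 0.0226]
ee_rot: [-0.527, -0.47, 0.531, -0.468]
wrist_force: [0.5, 0.1, 0.4]
grip_width: 0.0878
```

Run:
```python
from h import *
goto((.599,.0225,.011),-7)
```

```text
t 12.0 pos [0.5956 0.0272 0.0226] slide [0.0462 0.0159 0.017 ] twist [0.0025 0.0035 0.0121] w 0.0878 F [0.5 0.1 0.4]
```

Request:
{"fn": "play_rows", "kwargs": {"plan": [{"slide":[0.04,0.015,0.015],"twist":[0,0,0.01],"jaw":0},{"slide":[0.006,0,0],"twist":[0,0,0],"jaw":0},{"slide":[0,0,0],"twist":[0,0,0],"jaw":0.3},{"slide":[0,0,0],"twist":[0,0,0],"jaw":0.6},{"slide":[0,0,0],"twist":[0,0,0],"jaw":1},{"slide":[0,0,0],"twist":[0,0,0],"jaw":1},{"slide":[0,0,0],"twist":[0,0,0],"jaw":1},{"slide":[0,0,0],"twist":[0,0,0],"jaw":1},{"slide":[0,0,0],"twist":[0,0,0],"jaw":1},{"slide":[0,0,0],"twist":[0,0,0],"jaw":1}], "newtons": 30}}

```text
clock: 12.83
position: [0.6024, 0.0227, 0.0159]
ee_rot: [0.531, 0.467, -0.528, 0.471]
wrist_force: [0.6, 0.2, -1.0]
grip_width: 0.0432
```

Request:
{"fn": "play_rows", "kwargs": {"plan": [{"slide":[-0.06,0,0],"twist":[0,0,0],"jaw":1},{"slide":[-0.1,0,0],"twist":[0,0,0],"jaw":1},{"slide":[-0.12,0,0],"twist":[0,0,0],"jaw":1},{"slide":[-0.12,0,0],"twist":[0,0,0],"jaw":1},{"slide":[-0.12,0,0],"twist":[0,0,0],"jaw":1},{"slide":[-0.06,0,0],"twist":[0,0,0],"jaw":1},{"slide":[0,0,0],"twist":[0,0,0],"jaw":1}]}}

```text
clock: 13.42
position: [0.597, 0.0229, 0.1612]
ee_rot: [-0.527, -0.47, 0.531, -0.468]
wrist_force: [0.1, 0.3, -4.1]
grip_width: 0.0432
```

Run:
```python
from h import *
goto((.52,.27,.15),-5)
```

```text
t 13.42 pos [0.597  0.0229 0.1612] slide [ 0.0448 -0.4246 -0.944 ] twist [-0.0673  0.0048  0.0106] w 0.0432 F [ 0.1  0.3 -4.1]
```

Request:
{"fn": "play_rows", "kwargs": {"plan": [{"slide":[0,-0.02,-0.05],"twist":[-0.06,0,0.01],"jaw":1},{"slide":[0,-0.04,-0.1],"twist":[0,0,0],"jaw":1},{"slide":[0,-0.04,-0.1],"twist":[0,0,0],"jaw":1},{"slide":[0,-0.04,-0.1],"twist":[0,0,0],"jaw":1},{"slide":[0,-0.04,-0.1],"twist":[0,0,0],"jaw":1},{"slide":[0,-0.04,-0.1],"twist":[0,0,0],"jaw":1},{"slide":[0,-0.04,-0.1],"twist":[0,0,0],"jaw":1},{"slide":[0,-0.04,-0.1],"twist":[0,0,0],"jaw":1},{"slide":[0,-0.03,-0.08],"twist":[0,0,0],"jaw":1},{"slide":[0,-0.015,-0.04],"twist":[0,0,0],"jaw":1},{"slide":[0,0,0],"twist":[0,0,0],"jaw":1},{"slide":[0,0,0],"twist":[0,0,0],"jaw":1}]}}

```text
clock: 14.42
position: [0.5135, 0.2581, 0.1416]
ee_rot: [-0.511, -0.483, 0.528, -0.477]
wrist_force: [0.1, -0.9, -3.0]
grip_width: 0.043
```

Run:
```python
from h import *
goto((.521,.27,.014),-5)
```

```text
t 14.42 pos [0.5135 0.2581 0.1416] slide [ 0.5092  0.0374 -0.0559] twist [0.0171 0.0238 0.0435] w 0.043 F [ 0.1 -0.9 -3. ]
```

Request:
{"fn": "play_rows", "kwargs": {"plan": [{"slide":[0,0.036,-0.055],"twist":[0.017,0.024,0.043],"jaw":1},{"slide":[0,0,0],"twist":[0,0,0],"jaw":1},{"slide":[0.06,0,0],"twist":[0,0,0],"jaw":1},{"slide":[0.08,0,0],"twist":[0,0,0],"jaw":1},{"slide":[0.08,0,0],"twist":[0,0,0],"jaw":1},{"slide":[0,0,0],"twist":[0,0,0],"jaw":1},{"slide":[0,0,0],"twist":[0,0,0],"jaw":1}]}}

```text
clock: 15.0
position: [0.5292, 0.2676, 0.0846]
ee_rot: [0.525, 0.475, -0.521, 0.477]
wrist_force: [0.6, -0.3, -3.6]
grip_width: 0.043
```

Run:
```python
from h import *
goto((.521,.27,.016),-5)
```

```text
t 15.0 pos [0.5292 0.2676 0.0846] slide [ 0.2744 -0.0353 -0.0058] twist [-0.0139 -0.0043 -0.012 ] w 0.043 F [ 0.6 -0.3 -3.6]
```

Request:
{"fn": "play_rows", "kwargs": {"plan": [{"slide":[0.05,-0.035,-0.005],"twist":[-0.013,0,-0.012],"jaw":1},{"slide":[0.08,0,0],"twist":[0,0,0],"jaw":1},{"slide":[0.08,0,0],"twist":[0,0,0],"jaw":1},{"slide":[0.04,0,0],"twist":[0,0,0],"jaw":1},{"slide":[0,0,0],"twist":[0,0,0],"jaw":1},{"slide":[0,0,0],"twist":[0,0,0],"jaw":1}]}}

```text
clock: 15.5
position: [0.5231, 0.2701, 0.0232]
ee_rot: [0.525, 0.477, -0.519, 0.477]
wrist_force: [0.2, 0.1, -2.4]
grip_width: 0.043
```

Run:
```python
from h import *
goto((.521,.27,.014),-5)
```

```text
t 15.5 pos [0.5231 0.2701 0.0232] slide [ 0.0369 -0.0084  0.0013] twist [-0.0043 -0.0122 -0.0102] w 0.043 F [ 0.2  0.1 -2.4]
```

Request:
{"fn": "play_rows", "kwargs": {"plan": [{"slide":[0.036,0,0],"twist":[0,0,0],"jaw":1},{"slide":[0.005,0,0],"twist":[0,0,0],"jaw":1},{"slide":[0,0,0],"twist":[0,0,0],"jaw":0.25},{"slide":[0,0,0],"twist":[0,0,0],"jaw":0.25},{"slide":[0,0,0],"twist":[0,0,0],"jaw":0.25},{"slide":[0,0,0],"twist":[0,0,0],"jaw":0.25},{"slide":[-0.04,0,0],"twist":[0,0,0],"jaw":0.25},{"slide":[-0.1,0,0],"twist":[0,0,0],"jaw":0.25},{"slide":[-0.12,0,0],"twist":[0,0,0],"jaw":0.25},{"slide":[-0.12,0,0],"twist":[0,0,0],"jaw":0.25},{"slide":[-0.14,0,0],"twist":[0,0,0],"jaw":0},{"slide":[-0.14,0,0],"twist":[0,0,0],"jaw":0},{"slide":[-0.1,0,0],"twist":[0,0,0],"jaw":0},{"slide":[0,0,0],"twist":[0,0,0],"jaw":0},{"slide":[0,0,0],"twist":[0,0,0],"jaw":0}]}}

```text
clock: 16.75
position: [0.5243, 0.2702, 0.2235]
ee_rot: [0.529, 0.476, -0.514, 0.478]
wrist_force: [-0.5, 0.2, -0.2]
grip_width: 0.0874
```

Run:
```python
from h import *
np.set_printoptions(precision=4,suppress=True)
goto((.528,-.329,.2),-7)
for n,zs in(('top',(.129,.058)),('scene',(.129,.058))):
    c=read_camera(n);P=cloud(c)
    for col in('yellow','red'):
      for ce,s,m in blobs(c,col,4):
        q=P[m];print(n,col,ce.round(1),s[4],'med',np.median(q,0),'plane.068',onplane(c,[ce],.068)[0],'.058',onplane(c,[ce],.058)[0],'.129',onplane(c,[ce],.129)[0])
```

```text
t 16.75 pos [0.5243 0.2702 0.2235] slide [0.0662 0.2269 2.3872] twist [ 0.0659 -0.0272 -0.0332] w 0.0874 F [-0.5  0.2 -0.2]
top yellow [189.6 225.9] 103 med [0.5202 0.2677 0.0725] plane.068 [0.5207 0.2696 0.068 ] .058 [0.5211 0.2715 0.058 ] .129 [0.518  0.2579 0.129 ]
top yellow [360.1 243.6] 19 med [ 0.4786 -0.2523  0.0578] plane.068 [ 0.4794 -0.2515  0.068 ] .058 [ 0.4795 -0.2528  0.058 ] .129 [ 0.4782 -0.2436  0.129 ]
top yellow [  0. 340.] 5 med [ 0.0343  1.2258 -0.7056] plane.068 [0.1681 0.817  0.068 ] .058 [0.1663 0.8223 0.058 ] .129 [0.1786 0.7848 0.129 ]
top red [291.9 136.5] 177 med [ 0.8133 -0.0367  0.0237] plane.068 [ 0.8043 -0.0366  0.068 ] .058 [ 0.8065 -0.0366  0.058 ] .129 [ 0.791  -0.0368  0.129 ]
top red [372.9 227.4] 11 med [ 0.5311 -0.2917  0.056 ] plane.068 [ 0.5297 -0.2895  0.068 ] .058 [ 0.5302 -0.291   0.058 ] .129 [ 0.5267 -0.2802  0.129 ]
top red [389.4 228.8] 73 med [ 0.5236 -0.3283  0.1278] plane.068 [ 0.5267 -0.3394  0.068 ] .058 [ 0.5272 -0.3412  0.058 ] .129 [ 0.5238 -0.3283  0.129 ]
scene yellow [203.3 127.2] 6 med [ 0.0703 -0.5349  0.0179] plane.068 [ 
[... 589 characters left out ...]
plane.068 [0.5848 0.2694 0.068 ] .058 [0.5758 0.27   0.058 ] .129 [0.6397 0.2661 0.129 ]
scene red [550.2 204.4] 1595 med [-0.2304  1.0577 -0.2685] plane.068 [0.2159 0.8446 0.068 ] .058 [0.2032 0.851  0.058 ] .129 [0.2935 0.806  0.129 ]
scene red [199.9 187.4] 141 med [ 0.5354 -0.3315  0.1132] plane.068 [ 0.4917 -0.3564  0.068 ] .058 [ 0.4817 -0.3621  0.058 ] .129 [ 0.5524 -0.3212  0.129 ]
scene red [212.6 202.4] 14 med [ 0.5368 -0.291   0.0557] plane.068 [ 0.5507 -0.2822  0.068 ] .058 [ 0.5414 -0.2873  0.058 ] .129 [ 0.6078 -0.2516  0.129 ]
scene red [254.6 290.6] 199 med [ 0.8263 -0.0375  0.0235] plane.068 [ 0.8536 -0.0259  0.068 ] .058 [ 0.8473 -0.0284  0.058 ] .129 [ 0.892 -0.011  0.129]
```

Both rejects are in the bin, yellow bulbs at scene (372,233) and (395,238). The pull needed is about 54 mm. Now to the handle.

Request:
{"fn": "play_rows", "kwargs": {"plan": [{"slide":[0,0.007,0.07],"twist":[0.065,-0.027,-0.033],"jaw":0},{"slide":[0,0.014,0.13],"twist":[0,0,0],"jaw":0},{"slide":[0,0.014,0.14],"twist":[0,0,0],"jaw":0},{"slide":[0,0.014,0.14],"twist":[0,0,0],"jaw":0},{"slide":[0,0.014,0.14],"twist":[0,0,0],"jaw":0},{"slide":[0,0.014,0.14],"twist":[0,0,0],"jaw":0},{"slide":[0,0.014,0.14],"twist":[0,0,0],"jaw":0},{"slide":[0,0.014,0.14],"twist":[0,0,0],"jaw":0},{"slide":[0,0.014,0.14],"twist":[0,0,0],"jaw":0},{"slide":[0,0.014,0.14],"twist":[0,0,0],"jaw":0},{"slide":[0,0.014,0.14],"twist":[0,0,0],"jaw":0},{"slide":[0,0.014,0.14],"twist":[0,0,0],"jaw":0},{"slide":[0,0.014,0.14],"twist":[0,0,0],"jaw":0},{"slide":[0,0.014,0.14],"twist":[0,0,0],"jaw":0},{"slide":[0,0.014,0.14],"twist":[0,0,0],"jaw":0},{"slide":[0,0.014,0.1],"twist":[0,0,0],"jaw":0},{"slide":[0,0,0.06],"twist":[0,0,0],"jaw":0},{"slide":[0,0,0],"twist":[0,0,0],"jaw":0},{"slide":[0,0,0],"twist":[0,0,0],"jaw":0}]}}

```text
clock: 18.43
position: [0.4903, -0.2994, 0.1872]
ee_rot: [-0.515, -0.486, 0.543, -0.452]
wrist_force: [-0.0, -0.3, 0.7]
grip_width: 0.0878
```

Run:
```python
from h import *
goto((.526,-.329,.2),-7)
```

```text
t 18.43 pos [ 0.4903 -0.2994  0.1872] slide [-0.0609  0.1523  0.1002] twist [ 0.0053 -0.0041  0.1223] w 0.0878 F [-0.  -0.3  0.7]
```

Request:
{"fn": "play_rows", "kwargs": {"plan": [{"slide":[0,0.07,0.05],"twist":[0,0,0.122],"jaw":0},{"slide":[0,0.07,0.05],"twist":[0,0,0],"jaw":0},{"slide":[0,0,0],"twist":[0,0,0],"jaw":0},{"slide":[0,0,0],"twist":[0,0,0],"jaw":0}]}}

```text
clock: 18.77
position: [0.5202, -0.3235, 0.1805]
ee_rot: [0.529, 0.474, -0.528, 0.466]
wrist_force: [0.7, 0.4, -0.8]
grip_width: 0.0882
```

Run:
```python
from h import *
goto((.526,-.329,.084),-7)
```

```text
t 18.77 pos [ 0.5202 -0.3235  0.1805] slide [0.3855 0.0285 0.022 ] twist [ 0.0088 -0.0161  0.0147] w 0.0882 F [ 0.7  0.4 -0.8]
```

Request:
{"fn": "play_rows", "kwargs": {"plan": [{"slide":[0.04,0.028,0.022],"twist":[0.009,-0.016,0.015],"jaw":0},{"slide":[0,0,0],"twist":[0,0,0],"jaw":0},{"slide":[0.08,0,0],"twist":[0,0,0],"jaw":0},{"slide":[0.08,0,0],"twist":[0,0,0],"jaw":0},{"slide":[0.08,0,0],"twist":[0,0,0],"jaw":0},{"slide":[0.07,0,0],"twist":[0,0,0],"jaw":0},{"slide":[0,0,0],"twist":[0,0,0],"jaw":0},{"slide":[0,0,0],"twist":[0,0,0],"jaw":0}]}}

```text
clock: 19.43
position: [0.5251, -0.3225, 0.0872]
ee_rot: [-0.528, -0.471, 0.529, -0.469]
wrist_force: [0.7, -1.3, 0.6]
grip_width: 0.0878
```

Run:
```python
from h import *
goto((.526,-.329,.084),-7)
c=read_camera('scene');cv2.imwrite('pics/s3.png',cv2.resize(c['pixels'][140:260,140:280],(700,600))[:,:,::-1])
```

```text
t 19.43 pos [ 0.5251 -0.3225  0.0872] slide [0.0127 0.0066 0.0256] twist [ 0.0109 -0.0031  0.0079] w 0.0878 F [ 0.7 -1.3  0.6]
```

View pics/s3.png

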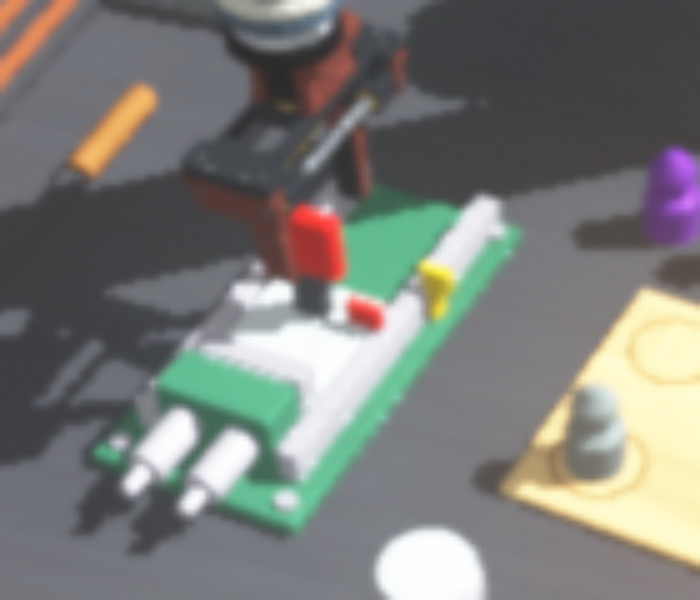

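The red handle, crop (318,245), stands between the open fingers. The pointer is at (365,312) and the clip at (437,285). Closing.

Request:
{"fn": "play_rows", "kwargs": {"plan": [{"slide":[0.012,0.006,0.024],"twist":[0.01,0,0.008],"jaw":0},{"slide":[0,0,0],"twist":[0,0,0],"jaw":0.4},{"slide":[0,0,0],"twist":[0,0,0],"jaw":0.7},{"slide":[0,0,0],"twist":[0,0,0],"jaw":1},{"slide":[0,0,0],"twist":[0,0,0],"jaw":1},{"slide":[0,0,0],"twist":[0,0,0],"jaw":1},{"slide":[0,0,0],"twist":[0,0,0],"jaw":1},{"slide":[0,0,0],"twist":[0,0,0],"jaw":1},{"slide":[0,0,0],"twist":[0,0,0],"jaw":1},{"slide":[0,0,0],"twist":[0,0,0],"jaw":1},{"slide":[0,0,0],"twist":[0,0,0],"jaw":1},{"slide":[0,0,0],"twist":[0,0,0],"jaw":1}], "newtons": 45}}

```text
clock: 20.48
position: [0.5284, -0.3306, 0.0895]
ee_rot: [0.531, 0.466, -0.528, 0.471]
wrist_force: [-0.6, -0.2, -0.4]
grip_width: 0.0182
```

Run:
```python
from h import *
s=sense();u=np.array([np.cos(np.radians(7)),-np.sin(np.radians(7)),0])
goto(s['position']-.054*u,-7)
```

```text
t 20.48 pos [ 0.5284 -0.3306  0.0895] slide [-0.0016 -0.216  -0.    ] twist [ 0.0001  0.0037 -0.0149] w 0.0182 F [-0.6 -0.2 -0.4]
```

Request:
{"fn": "play_rows", "kwargs": {"plan": [{"slide":[0,-0.03,0],"twist":[0,0,-0.014],"jaw":1},{"slide":[0,-0.04,0],"twist":[0,0,0],"jaw":1},{"slide":[0,-0.04,0],"twist":[0,0,0],"jaw":1},{"slide":[0,-0.04,0],"twist":[0,0,0],"jaw":1},{"slide":[0,-0.03,0],"twist":[0,0,0],"jaw":1},{"slide":[0,0,0],"twist":[0,0,0],"jaw":1},{"slide":[0,0,0],"twist":[0,0,0],"jaw":1}]}}

```text
clock: 21.07
position: [0.4946, -0.3262, 0.0895]
ee_rot: [0.535, 0.46, -0.526, 0.475]
wrist_force: [9.6, -0.1, -6.7]
grip_width: 0.0158
```

```bash
cat > gap.py <<'E'
from h import *
np.set_printoptions(precision=4,suppress=True)
u=np.array([np.cos(np.radians(7)),-np.sin(np.radians(7)),0]);p0=np.array([.5284,-.3306,.0895])
p=sense()['position'];d=p-p0
print('drawn by TCP',-d@u,'lat',d[1]*u[0]-d[0]*u[1],'F along vice x',sense()['wrist_force']@u)
goto(p,-7)
for n in('top','scene'):
    c=read_camera(n);P=cloud(c)
    for col in('yellow','red'):
      for ce,s,m in blobs(c,col,3):
        w=onplane(c,[ce],.055)[0]
        if .36<w[0]<.6 and -.40<w[1]<-.2:
            q=np.median(P[m],0);print(n,col,ce.round(1),s[4],'med',q,'along: plane',w@u,'depth',q@u)
E
python3 gap.py
```

```text
drawn by TCP 0.03411536085043164 lat 0.0002358231604979895 F along vice x 9.528599548309037
t 21.07 pos [ 0.4946 -0.3262  0.0895] slide [0. 0. 0.] twist [-0.0082  0.0099 -0.0508] w 0.0158 F [ 9.6 -0.1 -6.7]
top yellow [360.1 243.6] 19 med [ 0.4786 -0.2534  0.0557] along: plane 0.5068732968410936 depth 0.5059629151603371
top red [370.5 238.1] 8 med [ 0.4974 -0.2838  0.059 ] along: plane 0.5282155407536989 depth 0.5282995018307741
scene yellow [226.8 197.1] 36 med [ 0.4873 -0.2578  0.0469] along: plane 0.5250617248403451 depth 0.5150980162893798
scene red [208.6 183.1] 76 med [ 0.5027 -0.31    0.106 ] along: plane 0.48551251303796367 depth 0.5367453986730636
scene red [217.6 196.2] 12 med [ 0.5047 -0.284   0.0565] along: plane 0.5346604865792883 depth 0.5356023227757003
```

Request:
{"fn": "play_rows", "kwargs": {"plan": [{"slide":[0,-0.03,0],"twist":[0,0.008,-0.03],"jaw":1},{"slide":[0,-0.03,0],"twist":[0,0,0],"jaw":1},{"slide":[0,-0.02,0],"twist":[0,0,0],"jaw":1},{"slide":[0,0,0],"twist":[0,0,0],"jaw":1},{"slide":[0,0,0],"twist":[0,0,0],"jaw":1}]}}

```text
clock: 21.58
position: [0.4855, -0.3251, 0.0896]
ee_rot: [0.537, 0.458, -0.525, 0.476]
wrist_force: [11.1, -1.0, -6.9]
grip_width: 0.0161
```

```bash
python3 gap.py
```

```text
drawn by TCP 0.0432944303754299 lat 0.0002636048480169099 F along vice x 11.148746977361041
t 21.58 pos [ 0.4855 -0.3251  0.0896] slide [0. 0. 0.] twist [-0.0105  0.0084 -0.0613] w 0.0161 F [11.1 -1.  -6.9]
top yellow [360.1 243.6] 19 med [ 0.4787 -0.2524  0.0579] along: plane 0.5068732968410936 depth 0.5058996951236701
top red [370.  241.2] 9 med [ 0.4882 -0.2829  0.0568] along: plane 0.5186110420611703 depth 0.519021893579392
scene yellow [226.9 197.2] 35 med [ 0.4872 -0.2578  0.0449] along: plane 0.5253518151093979 depth 0.5150028431893076
scene red [209.7 181.4] 75 med [ 0.494  -0.3103  0.1057] along: plane 0.4754615671316322 depth 0.5281279193686101
scene red [218.7 194.7] 7 med [ 0.4944 -0.2844  0.056 ] along: plane 0.5259102782401719 depth 0.5253576739612176
```

Request:
{"fn": "play_rows", "kwargs": {"plan": [{"slide":[0,-0.03,0],"twist":[0.01,0,-0.03],"jaw":1},{"slide":[0,-0.03,0],"twist":[0,0,-0.03],"jaw":1},{"slide":[0,-0.015,0],"twist":[0,0,0],"jaw":1},{"slide":[0,-0.01,0],"twist":[0,0,0],"jaw":1},{"slide":[0,-0.01,0],"twist":[0,0,0],"jaw":1}]}}

```text
clock: 22.1
position: [0.4754, -0.3239, 0.0896]
ee_rot: [0.536, 0.457, -0.528, 0.474]
wrist_force: [13.8, 0.2, -8.5]
grip_width: 0.0157
```

```bash
python3 gap.py; python3 gap.py | head -2
```

```text
drawn by TCP 0.05339660171646977 lat 0.0002134033132159827 F along vice x 13.667163398485902
t 22.1 pos [ 0.4754 -0.3239  0.0896] slide [0. 0. 0.] twist [-0.0226  0.0168 -0.0516] w 0.0157 F [13.8  0.2 -8.5]
top yellow [360.1 243.6] 19 med [ 0.4786 -0.2531  0.0577] along: plane 0.5068732968410936 depth 0.5058865331171816
top red [368.  244.2] 6 med [ 0.4789 -0.2766  0.0609] along: plane 0.5088028926671351 depth 0.5090630383484033
scene yellow [226.9 197.2] 35 med [ 0.4866 -0.2568  0.0467] along: plane 0.5253518151093979 depth 0.51424194002035
scene red [211.1 179.4] 86 med [ 0.4834 -0.3093  0.1081] along: plane 0.4635703677480144 depth 0.5174436073027869
scene red [220. 193.] 11 med [ 0.4851 -0.2827  0.0556] along: plane 0.5160266779056829 depth 0.5159780508480094
drawn by TCP 0.05350361301156142 lat 0.0001945902063953571 F along vice x 11.974328713108932
t 22.2 pos [ 0.4753 -0.3239  0.0896] slide [0. 0. 0.] twist [-0.0227  0.0167 -0.0513] w 0.0157 F [12.1 -0.1 -8.2]
```

Request:
{"fn": "play_rows", "kwargs": {"plan": [{"slide":[0,-0.018,0],"twist":[0,0,0],"jaw":1},{"slide":[0,-0.014,0],"twist":[0,0,0],"jaw":1},{"slide":[0,-0.01,0],"twist":[0,0,0],"jaw":1}]}}

```text
clock: 22.55
position: [0.4729, -0.3236, 0.0897]
ee_rot: [0.539, 0.452, -0.526, 0.479]
wrist_force: [12.8, -0.4, -9.3]
grip_width: 0.0158
```

```bash
python3 gap.py
python3 - <<'E'
from h import *
a=[]
for n,(r,q) in(('top',(225,345)),('scene',(175,195))):
    c=read_camera(n);a.append(cv2.resize(c['pixels'][r:r+40,q:q+50],(400,320),interpolation=cv2.INTER_CUBIC))
cv2.imwrite('pics/f1.png',np.hstack(a)[:,:,::-1])
# edge-weighted pointer/clip positions: red strip centroid vs. yellow, top, in rail window
E
```

```text
drawn by TCP 0.055979340332572826 lat 0.00014571379930661005 F along vice x 12.712599513700418
t 22.55 pos [ 0.4729 -0.3236  0.0897] slide [0. 0. 0.] twist [-0.0227  0.0217 -0.0797] w 0.0158 F [12.8 -0.4 -9.3]
top yellow [360.1 243.6] 19 med [ 0.4786 -0.2529  0.058 ] along: plane 0.5068732968410936 depth 0.5058240741670699
top red [368.5 245. ] 6 med [ 0.476  -0.2783  0.0565] along: plane 0.5065073058611891 depth 0.5064096996473298
scene yellow [226.9 197.2] 35 med [ 0.4863 -0.2576  0.0464] along: plane 0.5253518151093979 depth 0.514069429681017
scene red [211.5 179.2] 82 med [ 0.4801 -0.309   0.107 ] along: plane 0.46191037887538494 depth 0.514179853395392
scene red [220.4 192.3] 10 med [ 0.4815 -0.2816  0.0575] along: plane 0.5121500824451756 depth 0.5122110707631492
```

View pics/f1.png

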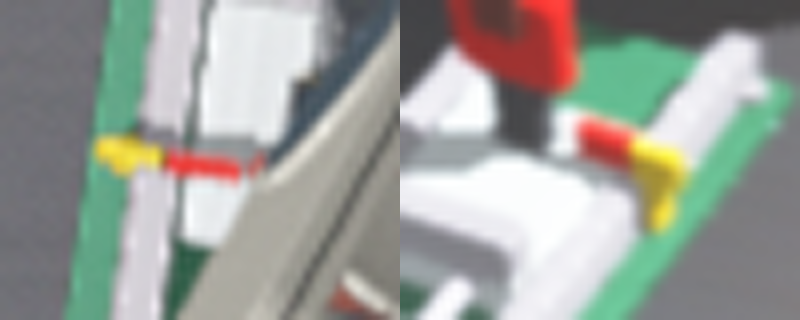

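The red pointer runs in line with the yellow clip in both views: top crop (205,165) and (130,155), lying along the vice's ~7° axis; scene crop (605,143) and (655,170). A final check that the hold is steady and everything else is in place, then I hand in.

```bash
python3 - <<'E'
from h import *
x=[sense()['position'][0]]
for i in range(12): read_camera('top' if i%2 else 'scene'); x.append(sense()['position'][0])
print('hold drift mm',(x[-1]-x[0])*1e3)
cv2.imwrite('pics/f2.png',read_camera('scene')['pixels'][:,:,::-1])
E
python3 gap.py
```

```text
hold drift mm 0.019819470070070455
drawn by TCP 0.05600313412981011 lat 0.0001457901316060193 F along vice x 11.90651414856543
t 23.4 pos [ 0.4728 -0.3236  0.0897] slide [0. 0. 0.] twist [-0.0229  0.0215 -0.079 ] w 0.0159 F [12.   0.2 -7.4]
top yellow [360.1 243.6] 19 med [ 0.4787 -0.2533  0.0553] along: plane 0.5068732968410936 depth 0.5059751362781234
top red [369.5 245.2] 8 med [ 0.476  -0.2807  0.059 ] along: plane 0.506200838548573 depth 0.5066514869926811
scene yellow [226.9 197.2] 35 med [ 0.4856 -0.2582  0.0464] along: plane 0.5253518151093979 depth 0.5134187182079821
scene red [211.3 179.2] 84 med [ 0.4805 -0.3083  0.1043] along: plane 0.4622395600041971 depth 0.5144969850263024
scene red [220.4 192.3] 10 med [ 0.4816 -0.2817  0.056 ] along: plane 0.5121500824451756 depth 0.5123711628611275
```

View pics/f2.png

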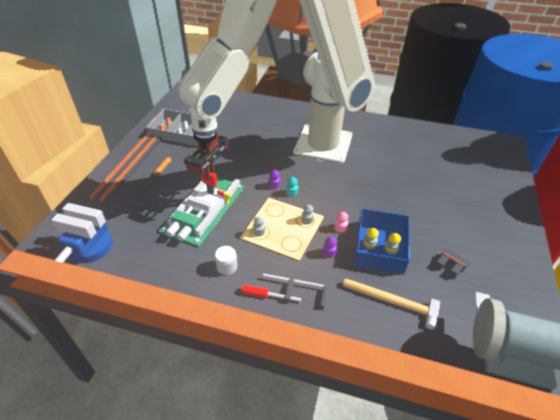

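Both rejects stand in the bin at (372,237) and (394,242). The good finials are in their places at (259,226) and (308,213), the other tools are where they were, and the hold is steady.

```bash
python3 -c "
from station import *
print(close_job())"
```

```text
the job is handed in; nothing more can be done
None
```

Both yellow rejects are in the blue scrap bin. The vice is drawn out about 56 mm, with the gripper still holding the handle, and its pointer is level with the yellow clip. I handed the job in at about 23.4 s of the 72 s allowed.

- **Pointer and clip:** in the top view they agree within about 0.7 mm. The scene view puts the pointer 1–2 mm past the clip, about what the pixels can resolve.
- **Hold:** it drifted 0.02 mm over the last 0.6 s I watched, against a spring pull of about 12 N.
- **Everything else:** the clip did not move in either view. The good finials look to be in their places and the other tools undisturbed in the last picture.
- **Regrip:** the first grip on one reject caught the shoulder of its plinth (38.9 mm instead of about 44 mm). I opened the gripper, went lower and gripped again before lifting.

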